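# Set the contact load of a probe stand on a covered specimen

### The job

Check the rubber stopper that stands under the probe of the hand-cranked stand: turn the tray's white cover by its knob until its opening is centred under the probe, then crank the handwheel so that the spring-loaded foot goes down through the opening, lands on the stopper and is pushed in until its pointer stands at the long mark of the scale. Do not bring the foot down on the closed cover, do not push the pointer past the last line of the scale, and leave the other things on the bench where they are.

Things in the scene. Friction and masses are not known exactly. Their poses are not given: they have to be found in the camera images.
- stand: the hand-cranked probe stand, grey base 262 x 196 mm, 14 mm high, fixed to the bench. Origin on the bench, z up, own +x away from the robot at yaw 0. In its frame (mm): tray axis x -60; probe axis x -8; screw and handwheel axis x 55 (all y 0); two 16 mm columns at x 55, y +42 and -42, carry a crown plate 46 x 124 mm at height 200 to 214
- tray_centre (a point): point on the axis of the round tray (168 mm across), at the cover's top face, 60.5 mm above the bench. Under the cover six compartments at 60 degree pitch, mid radius 52 mm, one exactly under the probe; tray floor 18 mm above the bench. Stoppers 24 or 30 mm tall stand in them; which one is under the probe is not told: find by touch where the foot lands
- cover (a joint): angle of the white cover, rad: a flat disc 172 mm across, 4 mm thick, on the tray, with one opening 48 degrees wide, radius 28 to 78 mm. 0 = opening centred under the probe; grows counter-clockwise from above; starts between 0.6 and 2.0; stops at -0.5 and 2.5; stays where it is left (about 1 N at the knob turns it)
- opening (a point): middle of the cover's opening, at 52 mm radius, on the cover's top face; turns with the cover
- cover_knob (a point): top centre of the black upright round knob on the cover, 15 mm thick and 26 mm tall, at 66 mm radius from the tray's axis, 123 degrees counter-clockwise (from above) of the middle of the opening; at the end it stands at the left front of the tray
- wheel_centre (a point): centre of the black handwheel (100 mm across) on top of the stand, on its axis, at the top face of the rim (234 mm above the bench)
- crank_top (a point): top centre of the handwheel's upright revolving crank handle: a black round sleeve 16 mm thick and 38 mm tall (236 to 274 mm above the bench) at 40 mm from the wheel's axis; the sleeve spins freely on its pin, so a hand can hold it and go round without turning
- handwheel (a joint): angle of the handwheel, rad; grows clockwise seen from above, and clockwise lowers the head by 15 mm a turn; about 1.5 N at the crank handle; the screw holds the head where it is left. Starts between 0 and 6.2; the head has about 62 mm of travel in all (26 rad)
- head (a joint): how far the white head has come down from its top position, m; tied to the handwheel by the screw
- foot (a point): centre of the underside of the plunger's steel foot (12 mm across) that hangs 45 mm below the head; 83 mm above the bench when the head is at 0
- plunger (a joint): how far the spring-loaded plunger is pushed up into the head, m: 0 = hanging free, 0.015 = pointer at the long mark, 0.025 = pointer at the last (top) line, 0.030 = end of travel; about 3 N to start it and 9 N at the long mark
- pointer (a point): tip of the black pointer on the plunger, in front of the scale on the head's face towards the robot; goes up in the scale as the plunger is pushed in
- long_mark (a point): the long line of the scale, the fourth of six lines 5 mm apart counted from the lowest; moves with the head
- vial_left: bystander: sample vial 25 mm across, 55 mm tall, beside the stand; origin under its centre
- vial_right: bystander: a second such vial beside it
- spare_stopper: bystander: rubber stopper 33 mm across, 30 mm tall, on the bench beside the stand
- timer: bystander: flat lab timer 62 x 62 x 19 mm beside the stand
- amber_bottle: bystander: amber reagent bottle 58 mm across, 125 mm tall, at the left
- white_bottle: bystander: white reagent bottle 52 mm across, 112 mm tall, at the left
- small_beaker: bystander: glass beaker 70 mm across, 98 mm tall, at the right

How it is judged:
By the outcome, as a careful person would: the job done as asked, in the order asked, and still so for the second after the job is handed in, with the robot touching nothing.
It also fails if it takes over 72 s, if anything falls off the work surface, if the arm or the gripper's body presses on something with over 40 N, if the wrist force passes 120 N, or if a joint passes its speed limit or range.

### The arm

A 6-joint arm with a two-finger parallel gripper is mounted at the origin on a cart in front of the work surface, level with it; the furniture and walls round the work are solid. World frame = base frame: x ahead of the robot, y to its left, z up, the work surface at z = 0. Lengths are in m, angles in rad, forces in N, time in s.
With the tool pointing down it reaches from about 0.275 to 0.825 m from the base axis. Payload 5.2 kg.
Tool frame: the origin (TCP) lies midway between the tips of the shut fingers; the grasp point (between the pads) lies 19 mm behind it (manip.pinch_z is the distance from the TCP to the grasp point, in m); z points along the fingers, y is the line along which they close (so a half turn about z gives the same grasp; the last joint's range is limited). The gripper opens to 93 mm and grips with 3 to 60 N. Pads are 15 mm wide; open, the fingers measure 128 mm over their backs; the gripper's body (75 mm by 188 mm) begins 65 mm behind the grasp point.
Start: joints at [-1.379, 0.259, 1.535, -0, 1.348, -0.203], TCP at [0.212, -0.508, 0.219] pointing down, gripper open.
Joint ranges: [-3.14, 3.14], [-0.91, 2.08], [0.19, 2.58], [-1.22, 4.36], [0.22, 2.71], [-3.12, 3.12]. Speed limits (rad/s): [2.57, 2.57, 3.14, 3.14, 3.14, 3.14].

### API

Orientations are given as a 3x3 rotation matrix whose columns are the frame's x, y, z axes.
In Python, from station import manip, let_go, grasp, planner, readout, viewer, sign_off gives the robot as it stands. Calls block until the motion is done:
- manip.move_pose(position, orientation): joint-space move of the TCP to a pose.
- manip.move_straight(position, attitude=None, vel=0.15, max_force=None): straight line of the TCP; attitude=None keeps the orientation; vel is the mean speed in m/s. With max_force (N) it stops when the force on the tool has changed by that much, and returns True; else False.
- manip.move_j(angles): joint-space move.
- let_go() and grasp(grasp_force=None): open the fingers fully, or close them until they stop; grasp_force is the grip in N (None keeps the last).
- manip.pause(seconds).
- planner.inverse_kinematics(position, orientation): joint angles nearest the present ones, or None.
- readout.sense(): the state.
- viewer.camera(name): name is "side" or "top" or "wrist"; returns the picture (400x640x3 uint8, red, green, blue); there is no depth.
- viewer.camera_info(name): a dict with "intrinsics" (3x3 intrinsics, pixels), "view" (4x4, takes a point from world to camera coordinates). Camera axes: x right, y down, z forward; pixel columns grow to the right and rows downward; lengths in m; the calibration is good to about 2 mm. The wrist camera is an equidistant fisheye: a pixel r from the principal point sees the ray r / f radians off the axis. A picture is of the moment at which its call begins: read the wrist's pose just before it. camera_info takes no time and is no camera call; for the wrist camera it gives the pose at the moment of the call.
A pose or a line that the arm cannot do raises manip.MotionError and nothing moves.
- sign_off(): hands the job in; it is judged then, once.
The state is a dict: "t": time; "joints": joint angles; "joint_vel": joint speeds; "tau": joint torques, N m; "tool_pos": TCP position; "tool_rot": TCP orientation; "contact_force": force on the tool from outside, world axes, zero at the start; "torque": the same for the moment, N m; "grip_width": finger opening in m; "gripper_force": force on a finger pad.
Only numpy, scipy, OpenCV 4.12 (cv2) and the standard library are available. Lean on these libraries where they do the work, as an engineer would, in place of code of your own. Each camera call takes 0.05 s, during which the arm holds its last target. There are 200 camera calls.

## Working session

There is one attempt and no reset: what is moved stays moved. The work goes in short steps, each a Python script; the robot and the scene stay as the last script left them, time stands still between calls to the robot, and variables do not carry over. Pictures are saved under pics/ and viewed, at most 10 in all, crops included, and the job is handed in when it is done.

```bash
ls; mkdir -p pics; python3 - <<'E'
from station import *
import cv2,numpy as np
s=readout.sense();print(s['t'],s['tool_pos'],s['grip_width'],manip.pinch_z)
for n in('top','side'):
    im=viewer.camera(n);cv2.imwrite(f'pics/{n}0.png',im[:,:,::-1])
    i=viewer.camera_info(n);print(n,np.round(i['intrinsics'],1).tolist(),np.round(i['view'],3).tolist())
E
```

```text
pics
0.0 [ 0.21145331 -0.5071246   0.21780573] 0.09269608794999053 0.0188
top [[428.8, 0.0, 319.4], [0.0, 428.8, 198.2], [0.0, 0.0, 1.0]] [[0.012, -1.0, 0.002, 0.051], [-0.999, -0.012, -0.034, 0.575], [0.034, -0.001, -0.999, 1.572], [0.0, 0.0, 0.0, 1.0]]
side [[478.0, 0.0, 321.6], [0.0, 478.0, 196.4], [0.0, 0.0, 1.0]] [[-0.685, -0.728, -0.025, 0.442], [-0.38, 0.386, -0.84, 0.375], [0.622, -0.566, -0.541, 1.06], [0.0, 0.0, 0.0, 1.0]]
```

```bash
python3 - <<'E'
import cv2
a=cv2.imread('pics/top0.png');b=cv2.imread('pics/side0.png')
cv2.imwrite('pics/topc.png',cv2.resize(a[60:320,120:467],None,fx=2.3,fy=2.3,interpolation=cv2.INTER_CUBIC))
E
```

```text
(no output)
```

View pics/topc.png

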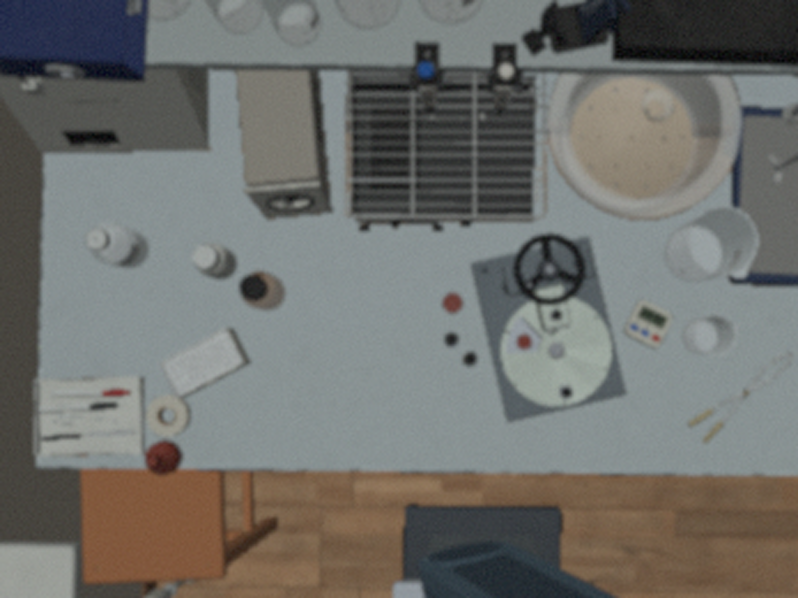

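View pics/side0.png

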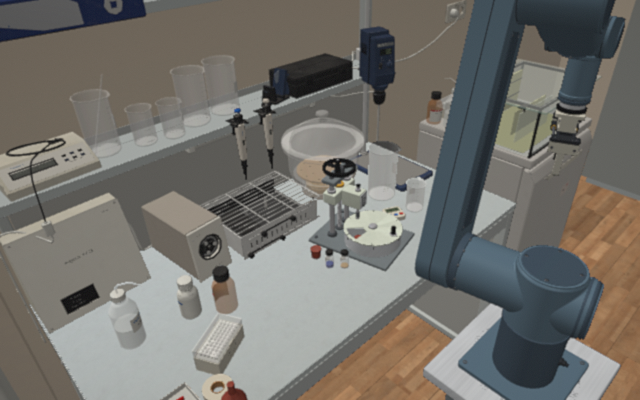

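The top crop shows the tray centre near (556,351), the knob at (566,392), the opening at (523,342) and the wheel at (549,268). The crank isn't distinguishable. In the side view the stand is at about (360,230). Next I'll compute positions and take a closer wrist view.

```bash
cat > h.py <<'E'
from station import *
import cv2,numpy as np
def ray(n,px,info=None):
    i=info or viewer.camera_info(n);K=np.array(i['intrinsics']);V=np.array(i['view'])
    d=np.array([(px[0]-K[0,2])/K[0,0],(px[1]-K[1,2])/K[1,1],1.])
    if n=='wrist':
        r=np.hypot(d[0],d[1]);d=np.array([d[0]/r*np.sin(r),d[1]/r*np.sin(r),np.cos(r)]) if r>1e-9 else np.array([0,0,1.])
    R=V[:3,:3];return -R.T@V[:3,3],R.T@d
def onz(n,px,z,info=None):
    c,d=ray(n,px,info);return c+d*(z-c[2])/d[2]
def proj(n,p,info=None):
    i=info or viewer.camera_info(n);K=np.array(i['intrinsics']);V=np.array(i['view'])
    q=V[:3,:3]@p+V[:3,3]
    if n=='wrist':
        r=np.hypot(q[0],q[1]);t=np.arctan2(r,q[2]);return K[:2,2]+K[0,0]*t*q[:2]/max(r,1e-9)
    return (K@q/q[2])[:2]
def down(a): # tool down, tool y axis (closing) at world angle a
    y=np.array([np.cos(a),np.sin(a),0]);z=np.array([0,0,-1.]);return np.column_stack([np.cross(y,z),y,z])
E
python3 - <<'E'
from h import *
im=cv2.imread('pics/top0.png')
f=lambda x,y:(120+(x+.5)/2.3-.5,60+(y+.5)/2.3-.5)
T=onz('top',f(556,351),.0605);W=onz('top',f(549,268),.234)
print('tray',T,'wheel',W,'dist',np.linalg.norm((W-T)[:2]),'yaw',np.degrees(np.arctan2((W-T)[1],(W-T)[0])))
K=onz('top',f(566,392),.0865);O=onz('top',f(523,342),.0565)
for p in(K,O):print(p,np.linalg.norm((p-T)[:2]),np.degrees(np.arctan2(*(p-T)[1::-1])))
print(onz('top',f(556,314),.15))
for n in('wrist',):
    i=viewer.camera_info(n);V=np.array(i['view']);s=readout.sense()
    print(i['intrinsics'],'cam in tool',s['tool_rot'].T@(-V[:3,:3].T@V[:3,3]-s['tool_pos']),(V[:3,:3]@s['tool_rot']).round(2).tolist(), s['tool_rot'].round(2).tolist())
E
```

```text
tray [ 0.52413228 -0.0926468   0.0605    ] wheel [ 0.63799292 -0.06462316  0.234     ] dist 0.11725855824982609 yaw 13.826946556993521
[ 0.46185471 -0.1058449   0.0865    ] 0.06366071261925574 -168.03469884775888
[ 0.53749883 -0.04157432  0.0565    ] 0.05279264246592455 75.33366394771251
[ 0.57798343 -0.08321708  0.15      ]
[[309.70691629   0.         318.15577051]
 [  0.         309.70691629 201.45225119]
 [  0.           0.           1.        ]] cam in tool [ 0.06973868 -0.00016828 -0.1657446 ] [[-0.0, 1.0, -0.0], [-0.97, -0.0, -0.25], [-0.25, 0.0, 0.97]] [[0.92, 0.38, -0.0], [0.38, -0.92, 0.0], [0.0, -0.0, -1.0]]
```

```bash
python3 - <<'E'
from h import *
manip.move_pose([.49,-.09,.36],down(np.radians(-76)))
manip.pause(.2)
i=viewer.camera_info('wrist');im=viewer.camera('wrist')
import pickle;pickle.dump(i,open('w1.pkl','wb'))
cv2.imwrite('pics/w1.png',im[:,:,::-1]);s=readout.sense();print(s['t'],s['tool_pos'],s['joints'].round(2))
E
```

```text
2.2417 [ 0.48990873 -0.09062842  0.35974058] [-0.41  0.11  1.39 -0.    1.65  0.92]
```

View pics/w1.png

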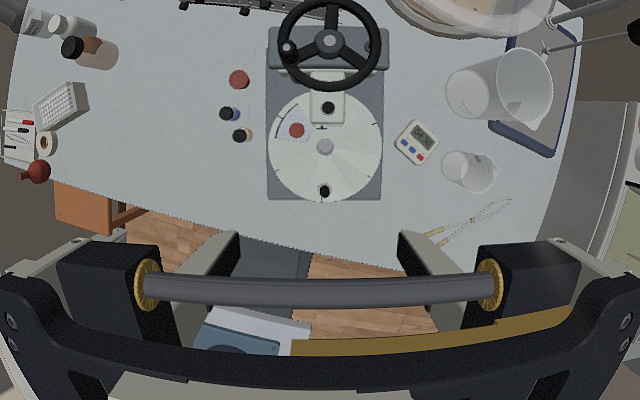

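The wrist view shows the tray hub (325,147), knob (324,191), opening near (293,127), wheel hub (330,41) and crank top at about (288,47).

```bash
python3 - <<'E'
from h import *
import pickle;i=pickle.load(open('w1.pkl','rb'))
A=lambda v:np.degrees(np.arctan2(v[1],v[0]))
T=onz('wrist',(325,147),.0605,i);W=onz('wrist',(330,41),.234,i)
print('tray',T,'wheel',W,np.linalg.norm((W-T)[:2]),A(W-T))
for nm,px,z,c in(('knob',(324,190),.0865,T),('open',(293,127),.0605,T),('crank',(288,46),.274,W),('discL',(267,147),.0605,T),('discR',(383,147),.0605,T),('discB',(325,203),.0605,T)):
    p=onz('wrist',px,z,i);print(nm,p.round(4),np.linalg.norm((p-c)[:2]).round(4),A(p-c).round(1))
im=cv2.imread('pics/w1.png');cv2.imwrite('pics/w1c.png',cv2.resize(im[0:215,240:410],None,fx=2.7,fy=2.7,interpolation=cv2.INTER_CUBIC))
E
```

```text
tray [ 0.52642386 -0.09200601  0.0605    ] wheel [ 0.6379262  -0.06515102  0.234     ] 0.11469072988600088 13.541601282953788
knob [ 0.4674 -0.1048  0.0865] 0.0604 -167.8
open [ 0.5444 -0.0384  0.0605] 0.0565 71.5
crank [ 0.6149 -0.0344  0.274 ] 0.0384 126.9
discL [ 0.5061 -0.0069  0.0605] 0.0875 103.4
discR [ 0.5488 -0.1774  0.0605] 0.0883 -75.3
discB [ 0.4424 -0.1132  0.0605] 0.0867 -165.8
```

View pics/w1c.png

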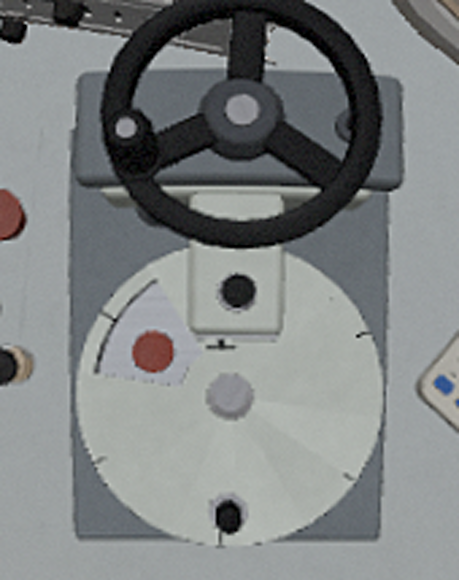

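```bash
cat >> h.py <<'E'
YAW=np.radians(13.6);T=np.array([.526,-.092]);W=np.array([.638,-.065])
RD=down(YAW+np.pi/2)   # closing along stand y, camera toward robot
def st(): 
    s=readout.sense();return s
def tc(): return np.array(readout.sense()['tool_pos'])
E
python3 - <<'E'
from h import *
k=T+.066*np.array([np.cos(np.radians(-167.6)),np.sin(np.radians(-167.6))])
manip.move_pose([k[0],k[1],.16],RD)
print(st()['joints'].round(2))
print(manip.move_straight([k[0],k[1],.067],vel=.12,max_force=6))
grasp(8);s=st();print(s['t'],s['tool_pos'],s['grip_width'],s['gripper_force'],s['contact_force'])
for a in np.linspace(-167.6,-167.6-56,9)[1:]:
    p=T+.066*np.array([np.cos(np.radians(a)),np.sin(np.radians(a))])
    hit=manip.move_straight([p[0],p[1],.067],vel=.06,max_force=15)
    s=st();print(a.round(),s['tool_pos'].round(4),s['contact_force'].round(1),hit)
    if hit:break
E
```

```text
[-0.46  0.17  1.8  -0.    1.17 -2.27]
False
7.05 [ 0.46150611 -0.10622731  0.0669822 ] 0.01450472854047283 7.999971807003021 [ 0.21839531 -1.07859735 -1.11900614]
-175.0 [ 0.46   -0.0976  0.067 ] [-0.3 -0.5  0.8] False
-182.0 [ 0.4598 -0.0894  0.0669] [-1.5  0.2  0.9] False
-189.0 [ 0.4607 -0.0814  0.0669] [-0.5  0.4  1. ] False
-196.0 [ 0.4626 -0.0737  0.067 ] [-1.  -0.8 -0.5] False
-203.0 [ 0.4653 -0.0661  0.067 ] [ 0.6  0.  -0.8] False
-210.0 [ 0.4689 -0.0589  0.067 ] [ 0.  -0.3 -1. ] False
-217.0 [ 0.4733 -0.0521  0.067 ] [ 0.5 -0.9 -1.7] False
-224.0 [ 0.4786 -0.0461  0.067 ] [-0.  -0.1 -1.7] False
```

```bash
cat >> h.py <<'E'
def lookpose(dist,zc,pitch,lat=0):
    """tool pose so that the camera sits dist before the head face (stand x -30), height zc, tool z pitched forward"""
    u=np.array([np.cos(YAW),np.sin(YAW),0]);v=np.array([-u[1],u[0],0]);S=np.r_[W,0]-.055*u
    z=u*np.sin(pitch)-np.array([0,0,np.cos(pitch)]);x=u*np.cos(pitch)+np.array([0,0,np.sin(pitch)])
    R=np.column_stack([x,np.cross(z,x),z])
    c=S+u*(-.03-dist)+v*lat+np.array([0,0,zc])
    return c-.0697*x+.1657*z,R
E
python3 - <<'E'
from h import *
let_go();p=tc();manip.move_straight([p[0],p[1],.13],vel=.2)
print(st()['t'])
for d,z,pi in [(d,z,pi) for pi in (45,55,65) for d in (.18,.22,.26) for z in (.2,.24,.28,.32)]:
    P,R=lookpose(d,z,np.radians(pi));q=planner.inverse_kinematics(P,R)
    if q is not None: print(d,z,pi,P.round(3),np.round(q,2))
E
```

```text
11.0833
0.18 0.2 45 [ 0.446 -0.111  0.034] [-1.17  0.37  2.53  1.49  0.77 -1.23]
0.18 0.24 45 [ 0.446 -0.111  0.074] [-1.17  0.21  2.5   1.3   0.81 -0.96]
0.18 0.28 45 [ 0.446 -0.111  0.114] [-1.17  0.07  2.45  1.15  0.87 -0.73]
0.18 0.32 45 [ 0.446 -0.111  0.154] [-1.17 -0.05  2.4   1.03  0.95 -0.53]
0.22 0.24 45 [ 0.408 -0.121  0.074] [-1.35  0.18  2.55  1.18  0.87 -1.02]
0.22 0.28 45 [ 0.408 -0.121  0.114] [-1.35  0.03  2.5   1.04  0.96 -0.79]
0.22 0.32 45 [ 0.408 -0.121  0.154] [-1.35 -0.09  2.44  0.94  1.06 -0.61]
0.26 0.28 45 [ 0.369 -0.13   0.114] [-1.54 -0.    2.53  0.92  1.05 -0.87]
0.26 0.32 45 [ 0.369 -0.13   0.154] [-1.54 -0.13  2.47  0.85  1.18 -0.7 ]
0.18 0.2 55 [ 0.474 -0.105  0.048] [-1.22  0.51  2.57  1.64  0.95 -1.5 ]
0.18 0.24 55 [ 0.474 -0.105  0.088] [-1.22  0.34  2.55  1.5   0.95 -1.26]
0.18 0.28 55 [ 0.474 -0.105  0.128] [-1.22  0.18  2.51  1.37  0.98 -1.02]
0.18 0.32 55 [ 0.474 -0.105  0.168] [-1.22  0.04  2.46  1.25  1.03 -0.81]
0.22 0.28 55 [ 0.435 -0.114  0.128] [-1.41  0.15  2.56  1.22  1.05 -1.07]
0.22 0.32 55 [ 0.435 -0.114  0.168] [-1.41 -0.    2.5   1.12  1.13 -0.85]
0.26 0.32 55 [ 0.396 -0.124  0.168] [-1.61 -0.03  2.53  0.99  1.24 -0.92]
0.18 0.24 65 [ 0.498 -0.099  0.107] [-1.25  0.5   2.58  1.62  1.13 -1.5 ]
0.18 0.28 65 [ 0.498 -0.099  0.147] [-1.25  0.32  2.55  1.52  1.13 -1.28]
0.18 0.32 65 [ 0.498 -0.099  0.187] [-1.25  0.16  2.52  1.43  1.15 -1.06]
0.22 0.32 65 [ 0.459 -0.108  0.187] [-1.44  0.13  2.56  1.28  1.23 -1.09]
```

```bash
cat >> h.py <<'E'
def look(name):
    p=tc()
    if p[2]<.29: manip.move_straight([p[0],p[1],.29],vel=.25)
    manip.move_pose([.40,-.12,.32],RD)
    P,R=lookpose(.21,.30,np.radians(50));manip.move_pose(P,R);manip.pause(.1)
    import pickle
    i=viewer.camera_info('wrist');im=viewer.camera('wrist');pickle.dump(i,open(name+'.pkl','wb'))
    cv2.imwrite(f'pics/{name}.png',im[:,:,::-1]);return i,im
E
python3 - <<'E'
from h import *
look('f1');s=st();print(s['t'],s['joints'].round(2))
E
```

```text
13.9417 [-1.33  0.02  2.49  1.11  1.02 -0.81]
```

View pics/f1.png

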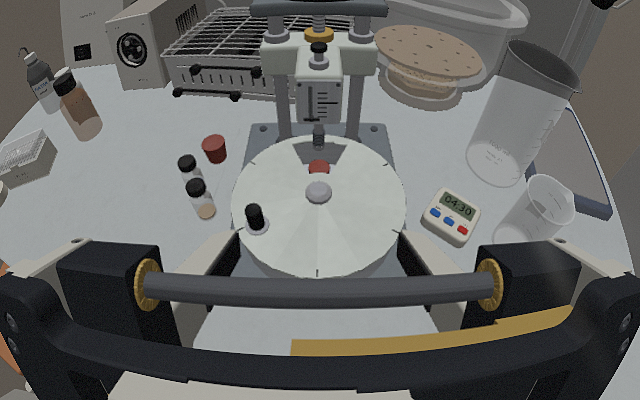

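The front view shows the opening under the foot at (319,150), the red stopper in it at (319,168), and the scale on the head near (320,100). I'll zoom in to measure.

```bash
python3 - <<'E'
import cv2
im=cv2.imread('pics/f1.png');cv2.imwrite('pics/f1c.png',cv2.resize(im[30:210,230:410],None,fx=3.3,fy=3.3,interpolation=cv2.INTER_CUBIC))
E
```

```text
(no output)
```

View pics/f1c.png

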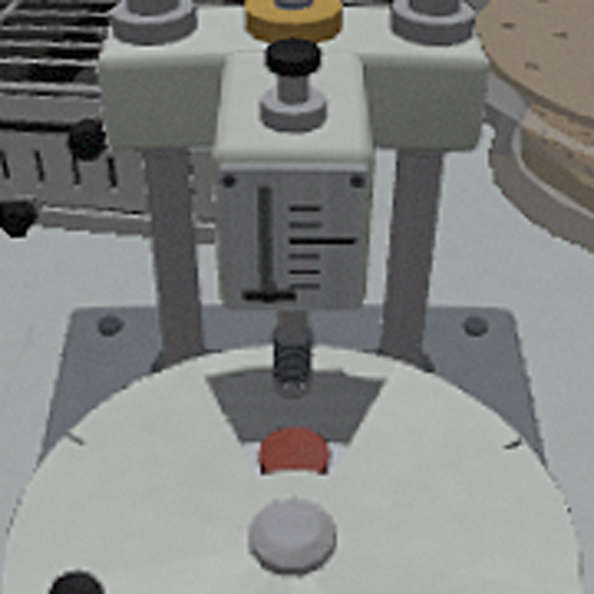

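```bash
cat >> h.py <<'E'
U=np.array([np.cos(YAW),np.sin(YAW),0]);VV=np.array([-U[1],U[0],0]);S=np.r_[W,0]-.055*U
def onx(px,sx,info):
    c,d=ray('wrist',px,info);p=c+d*((sx-U@(c-S))/(U@d));return np.array([sx,VV@(p-S),p[2]])
E
python3 - <<'E'
from h import *
import pickle;i=pickle.load(open('f1.pkl','rb'))
f=lambda x,y:(230+(x+.5)/3.3-.5,30+(y+.5)/3.3-.5)
O=S-.06*U
for nm,px,z in(('oL',(210,376),.0605),('oR',(385,378),.0605),('iL',(242,445),.0605),('iR',(347,445),.0605),('hub',(292,536),.0605),('stopper42',(294,443),.042),('stopper48',(294,443),.048),('knob',(77,583),.0865)):
    p=onz('wrist',f(*px),z,i)-S;x,y=U@p,VV@p;print(nm,(np.array([x,y])*1e3).round(1),'r',np.hypot(x+.06,y).round(4),'ang',np.degrees(np.arctan2(y,x+.06)).round(1))
for nm,px,sx in(('foot',(292,396),-.014),('footup',(291,312),-.008),('line0',(305,287),-.028),('line5',(305,208),-.028),('headbot',(295,310),-.028)):print(nm,(onx(f(*px),sx,i)*1e3).round(1))
E
```

```text
oL [11.3 28.1] r 0.0767 ang 21.5
oR [ 10.7 -30.9] r 0.0771 ang -23.6
iL [-20.5  16.2] r 0.0427 ang 22.3
iR [-20.3 -17.1] r 0.0432 ang -23.3
hub [-56.7   0.3] r 0.0033 ang 4.7
stopper42 [-2.6 -0.3] r 0.0574 ang -0.3
stopper48 [-8.1 -0.3] r 0.0519 ang -0.3
knob [-91.9  55.5] r 0.0641 ang 119.9
foot [-14.    0.4  76. ]
footup [ -8.    0.8 105. ]
line0 [-28.   -2.9 130.4]
line5 [-28.   -2.6 155.7]
headbot [-28.   -0.3 122.5]
```

```bash
cat >> h.py <<'E'
def take(deg,zt=.246):
    a=np.radians(deg);p=W+.04*np.array([np.cos(a),np.sin(a)])
    manip.move_pose([p[0],p[1],.33],RD)
    if manip.move_straight([p[0],p[1],zt],vel=.15,max_force=6): print('touch',tc());raise SystemExit
    grasp(10);s=st();print('taken',s['t'],s['tool_pos'].round(4),s['grip_width'],s['contact_force'].round(1))
def crank(deg,turn,vel=.1):
    n=int(np.ceil(abs(turn)/18));
    for k in range(1,n+1):
        a=np.radians(deg-turn*k/n);p=W+.04*np.array([np.cos(a),np.sin(a)])
        hit=manip.move_straight([p[0],p[1],tc()[2]*0+ZT],vel=vel,max_force=25)
        if k%5==0 or k==n or hit:
            s=st();print(round(np.degrees(a)),(s['tool_pos'][:2]-W).round(4),s['contact_force'].round(1),s['grip_width'].round(4))
        if hit: return
def release():
    let_go();p=tc();manip.move_straight([p[0],p[1],.33],vel=.2);print(st()['t'])
ZT=.246
E
python3 - <<'E'
from h import *
manip.move_pose([.5,-.08,.36],RD)
take(127)
crank(127,180)
print(st()['t'])
E
```

```text
taken 17.65 [ 0.6141 -0.0333  0.246 ] 0.01599724948778715 [ 0.3 -1.5 -0.7]Traceback (most recent call last):
  File "<stdin>", line 4, in <module>
  File "h.py", line 53, in crank
    s=st();print(round(np.degrees(a)),(s['tool_pos'][:2]-W).round(4),s['contact_force'].round(1),s['grip_width'].round(4))
                                                                                                 ^^^^^^^^^^^^^^^^^^^^^
AttributeError: 'float' object has no attribute 'round'
```

```bash
sed -i "s/s\['grip_width'\].round(4)/round(s['grip_width'],4)/" h.py; python3 - <<'E'
from h import *
print(tc()[:2]-W,st()['contact_force'])
crank(37,270)
print(st()['t'])
E
```

```text
[0.03348814 0.02393692] [ 6.25889054  2.73597837 -1.24791374]
-53 [ 0.0236 -0.0325] [ 0.2 -4.4 -0.4] 0.0154
-143 [-0.0312 -0.0229] [ 2.3  4.8 -1.1] 0.0154
-233 [-0.0234  0.0322] [ 3.7 -1.8 -1.6] 0.0159
23.15
```

```bash
python3 - <<'E'
from h import *
crank(-233,540)
release()
look('f2');print(st()['t'])
im=cv2.imread('pics/f2.png');cv2.imwrite('pics/f2c.png',cv2.resize(im[30:210,230:410],None,fx=3.3,fy=3.3,interpolation=cv2.INTER_CUBIC))
E
```

```text
-323 [0.0333 0.0241] [ 7.7  3.  -2. ] 0.0159
-413 [ 0.0236 -0.0325] [ 1.7 -4.2 -0.4] 0.0156
-503 [-0.0312 -0.023 ] [ 1.8  4.  -0.5] 0.0158
-593 [-0.0234  0.0322] [ 4.3 -1.5 -1.5] 0.0155
-683 [0.0333 0.0242] [ 7.1  3.4 -1.9] 0.016
-773 [ 0.0236 -0.0324] [ 1.3 -3.9 -0.4] 0.0159
33.25
35.8167
```

View pics/f2c.png

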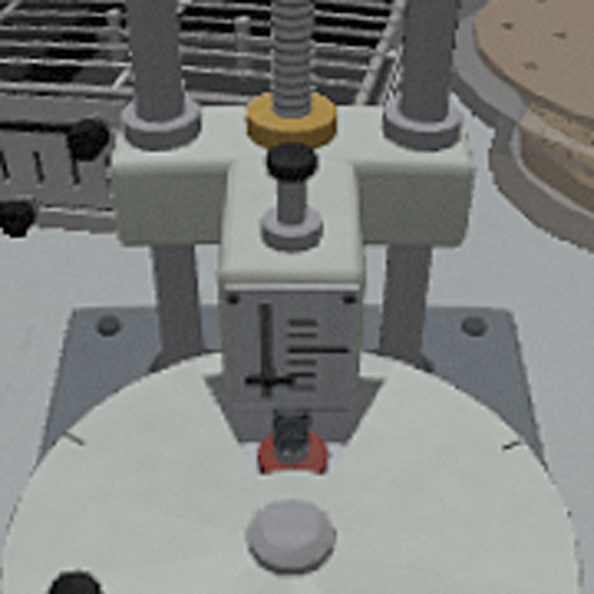

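```bash
cat > m.py <<'E'
from h import *
import pickle
f=lambda x,y:(230+(x+.5)/3.3-.5,30+(y+.5)/3.3-.5)
from scipy.optimize import brentq
i=pickle.load(open('f1.pkl','rb'))
sx=brentq(lambda s:onx(f(290,296),s,i)[2]-onx(f(305,287),-.028,i)[2],-.05,-.02)
def meas(n,yp,yl,y0,y5,x=290):
    j=pickle.load(open(n+'.pkl','rb'));zp=onx(f(x,yp),sx,j)[2];L=[onx(f(310,y),-.028,j)[2] for y in(yl,y0,y5)]
    print(n,'plunger from long mark',15+1e3*(zp-L[0]),'from zero',1e3*(zp-L[1]),'scale',1e3*(L[2]-L[1]),'zero z',L[1])
E
python3 - <<'E'
from m import *
print(sx)
meas('f1',296,241,287,208);meas('f2',381,350,388,322)
E
```

```text
-0.031804941384121384
f1 plunger from long mark -0.07314787504795994 from zero -0.010259093197351188 scale 25.271439906630583 zero z 0.13042967447546938
f2 plunger from long mark 6.6163480161376835 from zero 6.433789096872617 scale 25.11044415837166 zero z 0.09311220016426902
```

```bash
python3 - <<'E'
from h import *
manip.move_pose([.5,-.08,.36],RD)
take(-53)
crank(-53,204)
release()
look('f3');print(st()['t'])
im=cv2.imread('pics/f3.png');cv2.imwrite('pics/f3c.png',cv2.resize(im[30:210,230:410],None,fx=3.3,fy=3.3,interpolation=cv2.INTER_CUBIC))
E
```

```text
taken 39.65 [ 0.6622 -0.0973  0.246 ] 0.015681416356970016 [ 1.1 -1.9  0. ]
-138 [-0.0285 -0.0257] [ 3.3  4.9 -1.5] 0.0159
-223 [-0.0283  0.0273] [ 4.4 -2.7 -2.3] 0.0156
-257 [-0.009   0.0393] [ 1.7 -0.4 -1.6] 0.0157
44.7
47.2167
```

View pics/f3c.png

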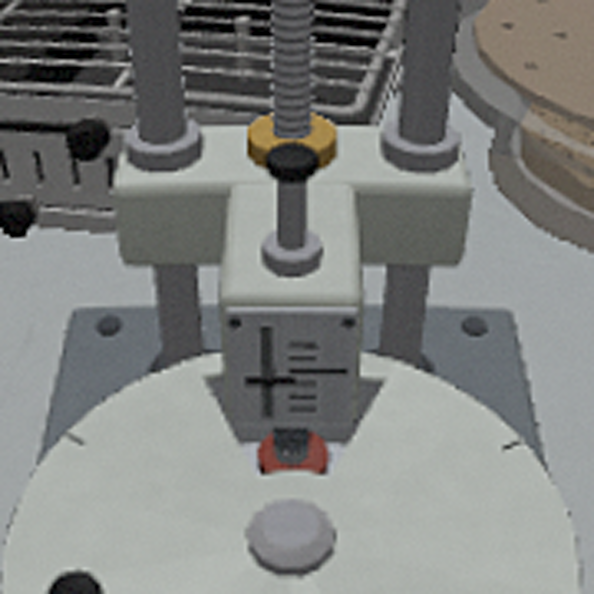

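The pointer is at y≈380 and the long mark at y≈371, with the expected parallax of about 9–10 px. I'll measure sub-pixel in all three frames, using row profiles.

```bash
python3 - <<'E'
from m import *
from scipy.signal import find_peaks
def prof(n,x0,x1,y0,y1):
    g=cv2.cvtColor(cv2.imread(f'pics/{n}c.png'),cv2.COLOR_BGR2GRAY).astype(float)
    p=255-g[y0:y1,x0:x1].mean(1);k,_=find_peaks(p,prominence=6);out=[]
    for q in k:
        w=slice(max(q-4,0),q+5);h=p[w]-p[w].min();out.append(round(y0+w.start+(h*np.arange(len(h))).sum()/h.sum(),1))
    return out
for n,y0,y1 in(('f1',200,305),('f2',315,395),('f3',338,418)):
    print(n,'lines',prof(n,302,316,y0,y1),'long',prof(n,325,345,y0,y1),'ptrL',prof(n,248,257,y0,y1),'ptrR',prof(n,276,286,y0,y1))
meas('f3',380,371,408,345)
E
```

```text
f1 lines [np.float64(208.4), np.float64(225.0), np.float64(240.8), np.float64(256.0), np.float64(271.5), np.float64(286.0)] long [np.float64(240.8)] ptrL [np.float64(296.2)] ptrR [np.float64(295.5)]
f2 lines [np.float64(322.6), np.float64(335.2), np.float64(349.7), np.float64(362.2), np.float64(374.6), np.float64(387.4)] long [np.float64(349.8)] ptrL [np.float64(380.4)] ptrR [np.float64(380.5)]
f3 lines [np.float64(345.5), np.float64(358.2), np.float64(370.9), np.float64(383.2), np.float64(396.7), np.float64(408.6)] long [np.float64(370.9)] ptrL [np.float64(380.5)] ptrR [np.float64(380.4)]
f3 plunger from long mark 15.067452386151162 from zero 15.057963432337063 scale 24.923894161850313 zero z 0.08492163398671848
```

The refined readings put the plunger at 15.1 mm, which is on the long mark. The arm is clear of everything, so I'm handing in.

```bash
python3 -c "
from station import *
print(sign_off(),readout.sense()['t'])"
```

```text
the job is handed in; nothing more can be done
the job is handed in; nothing more can be done
```

I handed the job in at about 47 s: the cover opening is centred under the probe to within about 1°, and the foot is pressed onto the stopper with the pointer at the long mark (about 15.1 mm measured, 15 mm wanted). The arm was clear of everything and never aimed at the other bench items, though I didn't re-measure their positions.

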